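# Fetch the waiting board carrier from behind its purge pot

## Task

Load the board carrier with the red knob onto the dispensing fixture. Stand the purge pot that blocks it aside, draw the carrier by its knob until it is clear of the amber cover and let go (the knob is for pulling, not lifting), then take it by its sides, lay it gently between the four brass pins with the knob towards the end without the steel stop, and push it home against that stop; finally put the pot back upright inside the yellow ring it came from. Keep pots and carrier level, drop nothing, and leave the other carrier, the pot in front of it, the tip box and the jar where they are.

Things in the scene. Friction and masses are not known exactly. Their poses are not given: they have to be found in the camera images.
- bay: Fixed aluminium plate 315 x 230 x 8 mm, two lanes along x at y = +-55 mm. Origin on the bench under its mouth; +x into the bay, z up. Clear amber cover over x 0 to 125, z 50 to 55 mm, on 5 mm walls; in there 8 mm high strips leave a carrier 3 mm a side. Open flat apron from x = -185 to 0, top at z = 8. Left or right of the robot; yaw within 0.2 rad.
- ring_left (a point): Centre of the yellow ring (printed flat, 76 mm inside, 88 mm outside diameter) on the apron's top before the lane at y = +55 mm of the bay, 110 mm before the mouth. Axes as the bay.
- ring_right (a point): The same for the lane at y = -55 mm of the bay.
- carrier_red: Aluminium plate 110 x 60 x 12 mm with green board and grey rails flush with its long sides, 30 mm high in all: gripped 60 mm across; 0.2 to 0.42 kg. Origin under its centre; +x leads into the bay, z up. A tongue 22 wide, 8 thick, to x = -109 mm bears the red knob. Starts in either lane, origin 50 to 62 mm inside the mouth.
- carrier_red_knob (a point): Centre of the red knob's head: upright cylinder, diameter 20 mm, 22 to 44 mm above the carrier's underside, on a 10 mm neck, at x = -97 mm of the carrier; it stands 35 to 47 mm outside the cover. Axes as the carrier.
- carrier_black: The other carrier, alike but with a black knob, in the other lane. To be left alone.
- pot_white: Purge pot: closed upright steel cylinder, diameter 60 mm, 98 mm high, white lid and band; 0.17 to 0.33 kg. Origin at the centre of its underside, z up. Each pot starts in one of the rings; either may be the one in front of the red-knobbed carrier.
- pot_blue: The other purge pot, same size, blue lid and band.
- fixture: Fixed base plate 190 x 160 x 12 mm; origin on the bench under its centre; yaw within 0.35 rad. Bed 110 x 50 mm, top z = 22. Steel stop at the bed's +x end, face x = 55, top z = 40. Four 10 mm pins at x = +-42, y = +-37.5, top z = 45, last 7 mm tapered. Side strips beyond y = +-68, to z = 22. A carrier is home at its origin x = y = 0, z = 22, axes alike, knob to -x; 2.5 mm play a side.
- tip_box: Grey and orange box of dispensing tips, 60 x 45 x 32 mm, loose on the bench. Origin under its centre. To be left alone.
- jar: Small jar with a green cap, diameter 36 mm, 45 mm high, loose on the bench. Origin under its centre. To be left alone.
Not all that is in view belongs to the job. Leave any pink or turquoise look-alike of the pot_blue alone.

How it is judged:
By the outcome, as a careful person would: the job done as asked, in the order asked, and still so for the second after the job is handed in, with the robot touching nothing.
It also fails if it takes over 72 s, if anything falls off the work surface, if the arm or the gripper's body presses on something with over 40 N, if the wrist force passes 120 N, or if a joint passes its speed limit or range.

## Robot

A 6-joint arm with a two-finger parallel gripper is mounted at the origin on the work surface. World frame = base frame: x ahead of the robot, y to its left, z up, the work surface at z = 0. Lengths are in mm, angles in rad, forces in N, time in s.
With the tool pointing down it reaches from about 275 to 750 mm from the base axis. Payload 10.2 kg.
Tool frame: the origin (TCP) lies on the front face of the gripper's body, between the roots of the fingers; the fingertips stand 73 mm ahead of it and the grasp point (between the pads) lies 54 mm ahead of it; z points along the fingers, y is the line along which they close (so a half turn about z gives the same grasp; the last joint's range is limited). The gripper opens to 85 mm and grips with 20 to 120 N. Pads are 22 mm wide; open, the fingers measure 114 mm over their backs; the gripper's body (76 mm by 85 mm) begins 54 mm behind the grasp point. The pads swing forward as they close: fully open they stand 13 mm farther back than shut.
Start: joints at [1.122, 0.313, 1.498, -0, 1.331, -0.223], TCP at [117.553, 511.677, 303.894] pointing down, gripper open.
Joint ranges: [-2.94, 2.94], [-0.97, 2.17], [0.19, 2.56], [-1.23, 4.37], [0.02, 3.11], [-2.88, 2.88]. Speed limits (rad/s): [2.39, 2.39, 3.01, 3.14, 3.14, 3.14].

## Interface

Orientations are given as a unit quaternion [w, x, y, z].
In Python, from rig import * gives the robot as it stands.
- The arm moves only by the tool step_arm, never from a script. Its argument "plan" is a list of rows, each an object with "offset": the shift along the tool's x, y, z in cm, a list of three; "rot": the turn, a rotation vector about the tool's x, y, z in degrees, a list of three; "gripper": the finger opening in cm, from 0 to 8.54. In form: [{"offset": [x, y, z], "rot": [wx, wy, wz], "gripper": gripper}, ...]. A call has 1 to 12 rows; each row is the pose to reach, as a shift and turn from the pose commanded when the call began, along the tool's axes at that moment; what a row does not reach only later rows make up. A row lasts 1/10 s, in which the tool goes at most 50 mm and 8.59 degrees, less where a joint would pass 70% of its speed; a pose out of reach is approached as far as the arm can. A call with a gripper value outside its range is refused whole. The fingers move at their own pace and stop on an object; "squeeze" is the grip in N (left out, the last holds). Time passes only in rows, so rows that repeat a pose let the fingers close. It gives the time, the measured TCP pose, the force, the opening and the grip force at its end, in the units of the state.
- sense(): the state, without advancing time (a new reading comes with each control period).
- capture(name): name is "scene" or "top"; returns a dict with "color" (480x640x3 uint8, red, green, blue), "depth" (480x640 float32, mm along the optical axis (not along the pixel's ray), 0 where there is no reading), "vertical_fov" (degrees; the focal length in pixels is half the picture's height over the tangent of half this angle, whatever the lens; pixels are square), "cx", "cy" (the principal point, pixels), "rvec" (rotation vector, rad) and "tvec" (3), from world to camera coordinates, as OpenCV has them. Camera axes: x right, y down, z forward; pixel columns grow to the right and rows downward; lengths in mm; the calibration is good to about 2 mm. A picture is of the moment at which its call begins.
- finish_job(): hands the job in; it is judged then, once.
The state is a dict: "time_s": time; "joints": joint angles; "dq": joint speeds; "tau": joint torques, N m; "eef_pos": TCP position; "ee_rot": TCP orientation; "force": force on the tool from outside, world axes, zero at the start; "wrist_torque": the same for the moment, N m; "grip_width": opening from 0.0 (shut) to 1.0 (fully open); "grip_force": force on a finger pad.
Only numpy, scipy, OpenCV 4.12 (cv2) and the standard library are available. Lean on these libraries where they do the work, as an engineer would, in place of code of your own. Each camera call takes 0.05 s, during which the arm holds its last target. There are 200 camera calls.

## Working session

There is one attempt and no reset: what is moved stays moved. The work goes in short steps, Python scripts to look and compute and a tool call to move; the robot and the scene stay as the last step left them, time stands still between calls to the robot, and variables do not carry over. Pictures are saved under pics/ and viewed, at most 10 in all, crops included, and the job is handed in when it is done.

Besides the shell and the picture viewer there is one more tool, called after "Emit:" as name([rows], argument=value, ...), one row to a line, values as JSON. step_arm: Moves the arm, as the interface text tells. Its arguments: {"type":"object","properties":{"plan":{"type":"array"},"squeeze":{"type":"number"}},"required":["plan"]}

```bash
mkdir -p pics; ls; cat > h.py <<'E'
from rig import *
import numpy as np, cv2
from scipy.spatial.transform import Rotation as R
def cap(n):
    c=capture(n); h,w=c["depth"].shape
    f=h/2/np.tan(np.radians(c["vertical_fov"])/2)
    c["R"]=cv2.Rodrigues(np.array(c["rvec"],float))[0]; c["t"]=np.array(c["tvec"],float).ravel(); c["f"]=f
    u,v=np.meshgrid(np.arange(w),np.arange(h)); z=c["depth"]
    P=np.stack([(u-c["cx"])/f*z,(v-c["cy"])/f*z,z],-1)
    c["P"]=(P-c["t"])@c["R"]; c["hsv"]=cv2.cvtColor(c["color"],cv2.COLOR_RGB2HSV)
    return c
def ray(c,uv,z):
    uv=np.atleast_2d(uv).astype(float)
    d=np.c_[(uv[:,0]-c["cx"])/c["f"],(uv[:,1]-c["cy"])/c["f"],np.ones(len(uv))]@c["R"]
    o=-c["R"].T@c["t"]; return o+d*((z-o[2])/d[:,2])[:,None]
def save(c,n,s=1): cv2.imwrite("pics/"+n,cv2.cvtColor(c["color"],cv2.COLOR_RGB2BGR))
E
python3 - <<'E'
from h import *
for n in("scene","top"):
    c=cap(n); save(c,n+"0.png"); print(n,c["f"],c["cx"],c["cy"],-c["R"].T@c["t"],c["R"].round(3).tolist())
print(sense())
E
```

```text
pics
scene 485.5730308293655 313.8807576874506 241.0182599821285 [1041.77154005  368.06609265  647.69168219] [[-0.614, 0.789, 0.019], [0.537, 0.435, -0.722], [-0.578, -0.433, -0.691]]
top 533.4651692864256 314.3307353552375 241.8014462567736 [ 322.36700251   -5.40680111 1191.11991867] [[0.028, -0.999, 0.015], [-0.984, -0.03, -0.176], [0.176, -0.01, -0.984]]
{'time_s': 0.1, 'joints': array([ 1.12158069e+00,  3.13413308e-01,  1.49832825e+00,  9.77901191e-06,
        1.33102362e+00, -2.23375574e-01]), 'dq': array([-0.00025419, -0.0030656 , -0.00241819,  0.00215672,  0.00046553,
       -0.00010225]), 'tau': array([ 2.62401896e-03, -4.12902868e+01, -2.60140854e+01, -2.62124213e-04,
        3.10151350e-03,  2.02114006e-07]), 'eef_pos': array([117.49629354, 511.54016812, 303.3947734 ]), 'ee_rot': array([-1.97944392e-04,  1.12681350e-01,  9.93631003e-01, -5.51852901e-04]), 'force': array([-0.04858505,  0.32133167, -1.03662564]), 'wrist_torque': array([ 0.0370799 , -0.03115501,  0.00907547]), 'grip_force': 0.0, 'grip_width': 1.0012779110389753}
```

View pics/scene0.png

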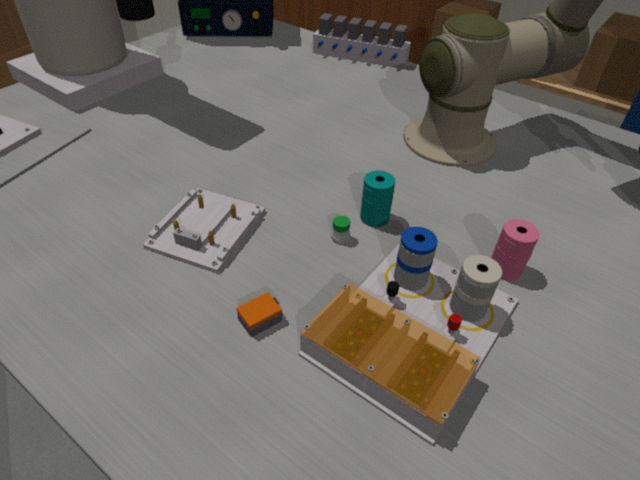

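View pics/top0.png

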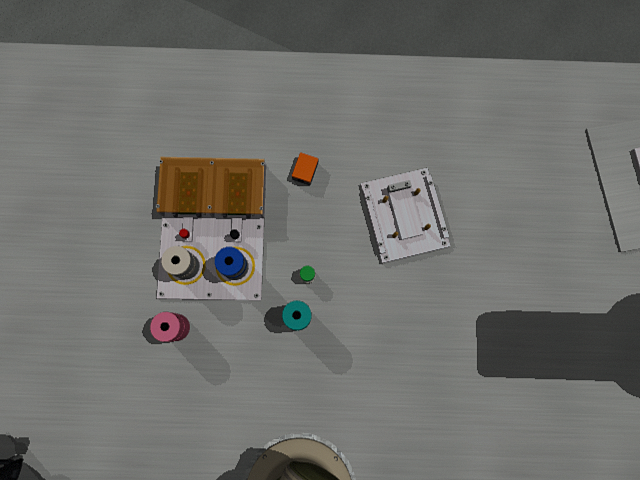

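The red carrier is in the left lane (+y), with the white pot blocking it at top (177,262) and its knob at (184,233). The fixture is near (405,215) with its stop at the far end. The teal and pink pots are decoys.

```bash
cat > m.py <<'E'
from h import *
from scipy.optimize import least_squares
c=cap("top"); s=cap("scene"); 
def blob(c,lo,hi,roi=None):
    m=cv2.inRange(c["hsv"],np.array(lo),np.array(hi))
    if roi: 
        k=np.zeros_like(m); x0,y0,x1,y1=roi; k[y0:y1,x0:x1]=1; m=m*k
    return m
def comps(m,amin=8):
    n,l,st,ce=cv2.connectedComponentsWithStats(m); return [(st[i,4],ce[i].round(1).tolist()) for i in range(1,n) if st[i,4]>=amin]
# rings
my=blob(c,(22,110,110),(34,255,255),(145,240,270,295)); v,u=np.nonzero(my)
p=ray(c,np.c_[u,v],8)[:,:2]; print("yellow",len(p))
for nm,sel in(("L",u<207),("R",u>=207)):
    q=p[sel]
    f=lambda x:np.hypot(*(q-x).T)-41
    r=least_squares(f,q.mean(0),loss="soft_l1",f_scale=1.5); print("ring",nm,r.x.round(1),sel.sum(),np.abs(r.fun).mean())
# red knob, black knob
for nm,cc,roi in(("top",c,(150,215,215,245)),("scene",s,(430,300,480,345))):
    m=blob(cc,(0,150,60),(8,255,255),roi); k=comps(m); print("red",nm,k, [ray(cc,x[1],44)[0].round(1).tolist() for x in k])
for nm,lo,hi,roi in(("whiteTop",(0,0,170),(180,60,255),(150,240,200,280)),("blueTop",(105,150,50),(125,255,255),(205,240,260,285))):
    m=blob(c,lo,hi,roi); k=comps(m,100); print(nm,k,[ray(c,x[1],106)[0].round(1).tolist() for x in k])
# pins
for nm,cc,roi in(("top",c,(360,165,455,265)),("scene",s,(140,180,270,275))):
    m=blob(cc,(12,90,50),(30,255,255),roi); k=comps(m,4); print("pins",nm,k,[ray(cc,x[1],33)[0].round(1).tolist() for x in k])
def big(c,roi,n):
    x0,y0,x1,y1=roi; return cv2.resize(c["color"][y0:y1,x0:x1],None,fx=n,fy=n,interpolation=cv2.INTER_CUBIC)
a=big(c,(140,150,270,310),3); b=big(c,(350,160,460,270),4)
H=max(a.shape[0],b.shape[0]); pad=lambda i:np.pad(i,((0,H-i.shape[0]),(0,0),(0,0)))
im=np.hstack([pad(a),pad(b)]); im=im[:600,:800];cv2.imwrite("pics/crop.png",im[...,::-1]); print(im.shape)
E
python3 m.py
```

```text
yellow 306
ring L [473.8 268.5] 142 1.3392037539122876
ring R [474.8 158.1] 164 1.3833124076031542
red top [(np.int32(58), [183.1, 232.6])] [[539.5, 269.8, 44.0]]
red scene [(np.int32(139), [454.7, 320.9])] [[540.7, 268.6, 44.0]]
whiteTop [] []
blueTop [(np.int32(597), [228.7, 260.9])] [[471.7, 157.7, 106.0]]
pins top [(np.int32(12), [417.7, 189.8]), (np.int32(16), [386.1, 197.5]), (np.int32(15), [428.0, 225.4]), (np.int32(14), [395.8, 233.1])] [[655.9, -246.7, 33.0], [635.7, -175.5, 33.0], [574.7, -269.1, 33.0], [555.0, -197.3, 33.0]]
pins scene [(np.int32(44), [200.1, 201.2]), (np.int32(50), [232.9, 211.0]), (np.int32(31), [175.2, 223.6]), (np.int32(55), [210.6, 237.6])] [[579.8, -263.1, 33.0], [560.3, -191.5, 33.0], [654.9, -249.5, 33.0], [639.8, -169.7, 33.0]]
(480, 800, 3)
```

View pics/crop.png

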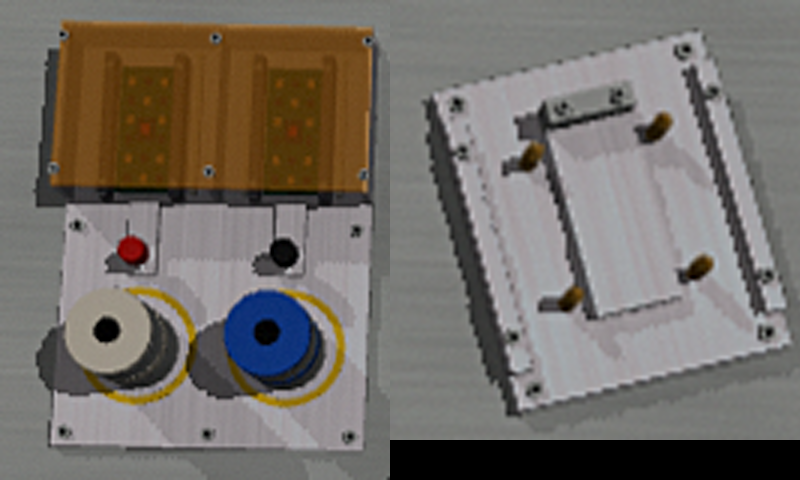

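The crops show screws at the apron and base corners, four pins with separate tops, and the pots slightly off-centre in their rings.

```bash
cat > m2.py <<'E'
from h import *
c=cap("top"); s=cap("scene")
sc=np.array([[77,226],[355,232],[64,432],[348,436]])/3+[140,150]-.33
q=ray(c,sc,8)[:,:2]; print("bay screws",q.round(1).tolist())
ll=lambda a,b:np.arctan2(*(a-b)[::-1]); print("yaw",ll(q[0],q[2]),ll(q[1],q[3]),ll(q[0],q[1])-np.pi/2,ll(q[2],q[3])-np.pi/2)
f=np.array([[456,104],[684,50],[534,388],[767,331]]);f=np.c_[(f[:,0]-390)/4+350,f[:,1]/4+160]-.37
q=ray(c,f,12)[:,:2]; print("fix screws",q.round(1).tolist(),q.mean(0),ll(q[0],q[2]),ll(q[1],q[3]),ll(q[0],q[1])-np.pi/2,ll(q[2],q[3])-np.pi/2)
tips=np.array([[534,146],[662,119],[573,292],[707,260]]);tips=np.c_[(tips[:,0]-390)/4+350,tips[:,1]/4+160]-.37
q=ray(c,tips,45)[:,:2]; print("pin tips",q.round(1).tolist(),q.mean(0))
for nm,uv,z in(("wtop",(140+107/3.,150+330/3.),106),("btop",(140+267/3,150+331/3),106),("teal",(296,315),98),("pink",(165,327),98),("jar",(307,273),45),("tip",(305,167),32)):
    print(nm,ray(c,uv,z)[0].round(0))
# white lid in both by low saturation warm white
for nm,cc,roi,z in(("top",c,(155,240,205,285),106),("scene",s,(455,250,505,290),106)):
    x0,y0,x1,y1=roi; h=cc["hsv"][y0:y1,x0:x1]; P=cc["P"][y0:y1,x0:x1]
    m=(np.abs(P[...,2]-106)<5).astype(np.uint8); v,u=np.nonzero(m); (x,y),r=cv2.minEnclosingCircle(P[m>0][:,:2].astype(np.float32)); print(nm,m.sum(),P[m>0].mean(0).round(1),x,y,r)
E
python3 m2.py
```

```text
bay screws [[562.6, 319.6], [564.4, 110.7], [407.9, 317.2], [411.0, 108.7]]
yaw 0.015255816948297052 0.012814823193210628 0.008923982755679294 0.014926406746244902
fix screws [[668.0, -132.6], [704.5, -263.9], [504.8, -178.0], [541.2, -309.4]] [ 604.62637681 -220.9666038 ] 0.271726020919195 0.272053181048392 0.27110229315451595 0.27054563769431805
pin tips [[635.6, -172.6], [653.4, -244.0], [553.6, -194.4], [573.8, -268.3]] [ 604.09353294 -219.84821281]
wtop [470. 266. 106.]
btop [473. 157. 106.]
teal [366.  16.  98.]
pink [335. 279.  98.]
jar [459.  -3.  45.]
tip [701.   9.  32.]
top 649 [471.1 265.8 105.6] 471.387451171875 266.58856201171875 30.135662078857422
scene 923 [476.8 267.2 105.5] 473.8412780761719 265.34857177734375 31.404727935791016
```

```bash
cat >> h.py <<'E'
def go(*wps):
    "waypoints (x,y,z,deg of tool y) -> offsets cm, rot deg from the present pose"
    st=sense(); p=np.array(st["eef_pos"]); q=np.array(st["ee_rot"]); Rt=R.from_quat(q[[1,2,3,0]])
    y=Rt.as_matrix()[:,1]; print("now",p.round(1),"ang",np.degrees(np.arctan2(y[1],y[0])).round(2),"z",Rt.as_matrix()[:,2].round(4),"t",st["time_s"],"F",np.round(st["force"],1),"w",round(st["grip_width"]*85.4,1),"gf",round(st["grip_force"],1))
    for w in wps:
        a=np.radians(w[3]); Y=np.array([np.cos(a),np.sin(a),0]); Z=np.array([0,0,-1.]); T=R.from_matrix(np.c_[np.cross(Y,Z),Y,Z])
        print(w,"off",(Rt.inv().apply(np.array(w[:3])-p)/10).round(2).tolist(),"rot",(Rt.inv()*T).as_rotvec(degrees=True).round(2).tolist())
E
python3 -c "
from h import *
go((472,266,220,90.75),(472,266,132,90.75))"
```

```text
now [117.5 511.6 303.7] ang 77.06 z [-2.e-04 -3.e-04 -1.e+00] t 0.3 F [ 0.3  0.5 -0.7] w 85.4 gf 0.0
(472, 266, 220, 90.75) off [-40.05, -16.0, 8.37] rot [-0.02, -0.01, -13.69]
(472, 266, 132, 90.75) off [-40.05, -16.0, 17.17] rot [-0.02, -0.01, -13.69]
```

Emit:
step_arm([
  {"offset": [-40.05,-16.0,8.4],"rot": [0,0,-13.7],"gripper": 8.5},
  {"offset": [-40.05,-16.0,8.4],"rot": [0,0,-13.7],"gripper": 8.5},
  {"offset": [-40.05,-16.0,8.4],"rot": [0,0,-13.7],"gripper": 8.5},
  {"offset": [-40.05,-16.0,8.4],"rot": [0,0,-13.7],"gripper": 8.5},
  {"offset": [-40.05,-16.0,8.4],"rot": [0,0,-13.7],"gripper": 8.5},
  {"offset": [-40.05,-16.0,8.4],"rot": [0,0,-13.7],"gripper": 8.5},
  {"offset": [-40.05,-16.0,8.4],"rot": [0,0,-13.7],"gripper": 8.5},
  {"offset": [-40.05,-16.0,8.4],"rot": [0,0,-13.7],"gripper": 8.5},
  {"offset": [-40.05,-16.0,8.4],"rot": [0,0,-13.7],"gripper": 8.5},
  {"offset": [-40.05,-16.0,8.4],"rot": [0,0,-13.7],"gripper": 8.5},
  {"offset": [-40.05,-16.0,8.4],"rot": [0,0,-13.7],"gripper": 8.5},
  {"offset": [-40.05,-16.0,8.4],"rot": [0,0,-13.7],"gripper": 8.5},
])

```text
time_s: 1.5
eef_pos: [471.4, 266.7, 220.1]
ee_rot: [-0.0, -0.007, 1.0, 0.0]
force: [-0.5, -0.6, -0.2]
grip_width: 0.997
grip_force: 0.0
```

Emit:
step_arm([
  {"offset": [0,0,4.5],"rot": [0,0,0],"gripper": 8.5},
  {"offset": [0,0,7.5],"rot": [0,0,0],"gripper": 8.5},
  {"offset": [0,0,8.8],"rot": [0,0,0],"gripper": 8.5},
  {"offset": [0,0,8.8],"rot": [0,0,0],"gripper": 8.0},
  {"offset": [0,0,8.8],"rot": [0,0,0],"gripper": 7.0},
  {"offset": [0,0,8.8],"rot": [0,0,0],"gripper": 6.4},
  {"offset": [0,0,8.8],"rot": [0,0,0],"gripper": 5.5},
  {"offset": [0,0,8.8],"rot": [0,0,0],"gripper": 5.5},
  {"offset": [0,0,8.8],"rot": [0,0,0],"gripper": 5.5},
  {"offset": [0,0,8.8],"rot": [0,0,0],"gripper": 5.5},
], squeeze=40)

```text
time_s: 2.5
eef_pos: [472.6, 266.4, 133.6]
ee_rot: [0.001, -0.007, 1.0, 0.0]
force: [-2.1, 0.7, 5.1]
grip_width: 0.689
grip_force: 42.4
```

```bash
python3 -c "
from h import *
go((472,266,192,90.75),(380,-140,190,60))"
```

```text
now [472.6 266.4 133.6] ang 90.77 z [ 0.0027  0.001  -1.    ] t 2.5 F [-2.1  0.7  5.1] w 58.9 gf 42.4
(472, 266, 192, 90.75) off [0.05, -0.04, -5.84] rot [0.06, 0.16, 0.02]
(380, -140, 190, 60) off [9.79, -40.51, -5.7] rot [0.1, 0.14, 30.77]
```

Emit:
step_arm([
  {"offset": [0,0,-2],"rot": [0,0,0],"gripper": 5.5},
  {"offset": [0,0,-6],"rot": [0,0,0],"gripper": 5.5},
  {"offset": [0,0,-10],"rot": [0,0,0],"gripper": 5.5},
  {"offset": [0,0,-12.5],"rot": [0,0,0],"gripper": 5.5},
  {"offset": [0.8,-2.6,-13],"rot": [0,0,0],"gripper": 5.5},
  {"offset": [2,-6.6,-13],"rot": [0,0,0],"gripper": 5.5},
  {"offset": [3.3,-11,-13],"rot": [0,0,0],"gripper": 5.5},
  {"offset": [4.6,-15.6,-13],"rot": [0,0,0],"gripper": 5.5},
  {"offset": [5.9,-20.2,-13],"rot": [0,0,0],"gripper": 5.5},
  {"offset": [7.3,-24.8,-13],"rot": [0,0,0],"gripper": 5.5},
  {"offset": [8.7,-29.4,-13],"rot": [0,0,0],"gripper": 5.5},
  {"offset": [10,-34,-13],"rot": [0,0,0],"gripper": 5.5},
])

```text
time_s: 3.7
eef_pos: [375.6, -76.7, 262.7]
ee_rot: [0.001, -0.007, 1.0, -0.0]
force: [1.1, -0.9, -2.3]
grip_width: 0.693
grip_force: 44.1
```

```bash
python3 -c "
from h import *
go((320,-250,200,90.75),(320,-250,125.5,90.75))"
```

```text
now [375.6 -76.7 262.7] ang 90.78 z [ 1.6e-03 -9.0e-04 -1.0e+00] t 3.7 F [ 1.1 -0.9 -2.3] w 59.2 gf 44.1
(320, -250, 200, 90.75) off [5.81, -17.24, 6.28] rot [-0.05, 0.09, 0.03]
(320, -250, 125.5, 90.75) off [5.82, -17.24, 13.73] rot [-0.05, 0.09, 0.03]
```

Emit:
step_arm([
  {"offset": [1.4,-4.4,0],"rot": [0,0,0],"gripper": 5.5},
  {"offset": [2.9,-9,0],"rot": [0,0,0],"gripper": 5.5},
  {"offset": [4.4,-13.5,1],"rot": [0,0,0],"gripper": 5.5},
  {"offset": [5.4,-16.5,4],"rot": [0,0,0],"gripper": 5.5},
  {"offset": [5.8,-17.3,8],"rot": [0,0,0],"gripper": 5.5},
  {"offset": [5.8,-17.3,11],"rot": [0,0,0],"gripper": 5.5},
  {"offset": [5.8,-17.3,12.5],"rot": [0,0,0],"gripper": 5.5},
  {"offset": [5.8,-17.3,13],"rot": [0,0,0],"gripper": 5.5},
  {"offset": [5.8,-17.3,13.3],"rot": [0,0,0],"gripper": 5.5},
  {"offset": [5.8,-17.3,13.3],"rot": [0,0,0],"gripper": 5.5},
])

```text
time_s: 4.7
eef_pos: [321.2, -249.2, 129.6]
ee_rot: [0.0, -0.007, 1.0, -0.001]
force: [0.4, 0.2, -1.7]
grip_width: 0.696
grip_force: 44.2
```

Emit:
step_arm([
  {"offset": [0,0,0.15],"rot": [0,0,0],"gripper": 5.5},
  {"offset": [0,0,0.25],"rot": [0,0,0],"gripper": 5.5},
  {"offset": [0,0,0.3],"rot": [0,0,0],"gripper": 5.5},
  {"offset": [0,0,0.35],"rot": [0,0,0],"gripper": 5.5},
  {"offset": [0,0,0.35],"rot": [0,0,0],"gripper": 5.5},
])

```text
time_s: 5.2
eef_pos: [321.0, -249.1, 125.6]
ee_rot: [0.0, -0.007, 1.0, -0.0]
force: [-1.4, 1.0, 3.2]
grip_width: 0.692
grip_force: 44.6
```

Emit:
step_arm([
  {"offset": [0,0,0],"rot": [0,0,0],"gripper": 6.2},
  {"offset": [0,0,0],"rot": [0,0,0],"gripper": 7},
  {"offset": [0,0,0],"rot": [0,0,0],"gripper": 8},
  {"offset": [0,0,0],"rot": [0,0,0],"gripper": 8.5},
  {"offset": [0,0,-2],"rot": [0,0,0],"gripper": 8.5},
  {"offset": [0,0,-6],"rot": [0,0,0],"gripper": 8.5},
  {"offset": [0,0,-10],"rot": [0,0,0],"gripper": 8.5},
  {"offset": [-3,4,-11],"rot": [0,0,0],"gripper": 8.5},
  {"offset": [-5,9,-11],"rot": [0,0,0],"gripper": 8.5},
  {"offset": [-7,14,-11],"rot": [0,0,0],"gripper": 8},
  {"offset": [-9,18.5,-11],"rot": [0,0,0],"gripper": 7},
  {"offset": [-11,23,-11],"rot": [0,0,0],"gripper": 6},
])

```text
time_s: 6.4
eef_pos: [425.4, -22.1, 235.6]
ee_rot: [0.0, -0.007, 1.0, -0.0]
force: [1.4, -2.2, -0.6]
grip_width: 0.707
grip_force: 0.0
```

```bash
python3 -c "
from h import *
go((540,269,200,90.75),(540,269,97,90.75))
c=cap('scene');m=cv2.inRange(c['hsv'],np.array((0,150,60)),np.array((8,255,255)));m[:300]=0;m[345:]=0;m[:,:430]=0;m[:,480:]=0
v,u=np.nonzero(m);print(len(u),ray(c,(u.mean(),v.mean()),43)[0])
save(c,'s1.png')"
```

```text
now [425.4 -22.1 235.6] ang 90.75 z [ 6.e-04 -3.e-04 -1.e+00] t 6.4 F [ 1.4 -2.2 -0.6] w 60.3 gf 0.0
(540, 269, 200, 90.75) off [-11.84, 28.95, 3.56] rot [-0.02, 0.03, 0.0]
(540, 269, 97, 90.75) off [-11.83, 28.96, 13.86] rot [-0.02, 0.03, 0.0]
130 [540.96118967 268.19682545  43.        ]
```

View pics/s1.png

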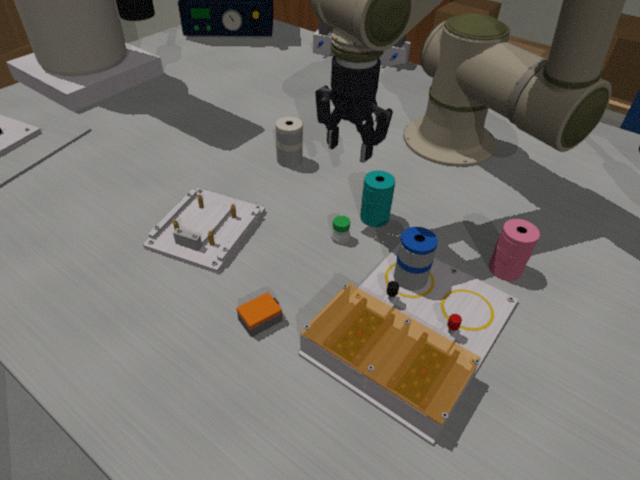

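Emit:
step_arm([
  {"offset": [-2,5,0],"rot": [0,0,0],"gripper": 5},
  {"offset": [-4,10,0],"rot": [0,0,0],"gripper": 5},
  {"offset": [-6,14.5,0],"rot": [0,0,0],"gripper": 5},
  {"offset": [-8,19,0],"rot": [0,0,0],"gripper": 5},
  {"offset": [-10,23.5,0],"rot": [0,0,0],"gripper": 5},
  {"offset": [-11.2,27.5,1],"rot": [0,0,0],"gripper": 5},
  {"offset": [-11.6,28.5,4],"rot": [0,0,0],"gripper": 5},
  {"offset": [-11.6,28.5,7],"rot": [0,0,0],"gripper": 5},
  {"offset": [-11.6,28.5,9],"rot": [0,0,0],"gripper": 5},
  {"offset": [-11.6,28.5,9],"rot": [0,0,0],"gripper": 5},
])

```text
time_s: 7.45
eef_pos: [536.1, 262.1, 142.5]
ee_rot: [-0.003, -0.007, 1.0, -0.001]
force: [-0.3, -0.6, 0.4]
grip_width: 0.584
grip_force: 0.0
```

```bash
python3 -c "
from h import *
go((540.3,269,99,90.75))"
```

```text
now [536.1 262.1 142.5] ang 90.77 z [-0.0056 -0.0015 -1.    ] t 7.45 F [-0.3 -0.6  0.4] w 49.8 gf 0.0
(540.3, 269, 99, 90.75) off [-0.46, 0.69, 4.34] rot [-0.08, -0.32, 0.02]
```

Emit:
step_arm([
  {"offset": [0,0,0],"rot": [0,0,0],"gripper": 5},
  {"offset": [0,0,0],"rot": [0,0,0],"gripper": 5},
])

```text
time_s: 7.65
eef_pos: [537.8, 262.4, 146.9]
ee_rot: [0.001, -0.007, 1.0, 0.0]
force: [-0.8, 0.8, 1.1]
grip_width: 0.584
grip_force: 0.0
```

```bash
python3 -c "
from h import *
go((540.3,269,99,90.75))"
```

```text
now [537.8 262.4 146.9] ang 90.75 z [ 2.3e-03  6.0e-04 -1.0e+00] t 7.65 F [-0.8  0.8  1.1] w 49.8 gf 0.0
(540.3, 269, 99, 90.75) off [-0.24, 0.65, 4.79] rot [0.03, 0.13, 0.0]
```

Emit:
step_arm([
  {"offset": [-0.24,0.65,1],"rot": [0,0,0],"gripper": 5},
  {"offset": [-0.24,0.65,3],"rot": [0,0,0],"gripper": 5},
  {"offset": [-0.24,0.65,4.3],"rot": [0,0,0],"gripper": 5},
  {"offset": [-0.24,0.65,4.8],"rot": [0,0,0],"gripper": 5},
  {"offset": [-0.24,0.65,4.8],"rot": [0,0,0],"gripper": 4},
  {"offset": [-0.24,0.65,4.8],"rot": [0,0,0],"gripper": 3},
  {"offset": [-0.24,0.65,4.8],"rot": [0,0,0],"gripper": 2.4},
  {"offset": [-0.24,0.65,4.8],"rot": [0,0,0],"gripper": 1.7},
  {"offset": [-0.24,0.65,4.8],"rot": [0,0,0],"gripper": 1.7},
  {"offset": [-0.24,0.65,4.8],"rot": [0,0,0],"gripper": 1.7},
  {"offset": [-0.24,0.65,4.8],"rot": [0,0,0],"gripper": 1.7},
], squeeze=30)

```text
time_s: 8.75
eef_pos: [539.9, 269.0, 98.2]
ee_rot: [0.001, -0.007, 1.0, 0.0]
force: [-1.2, -1.5, 6.7]
grip_width: 0.219
grip_force: 29.3
```

```bash
python3 -c "
from h import *
go((540.3,269,99,90.75))"
```

```text
now [539.9 269.   98.2] ang 90.76 z [ 1.2e-03  2.0e-04 -1.0e+00] t 8.75 F [-1.2 -1.5  6.7] w 18.7 gf 29.3
(540.3, 269, 99, 90.75) off [-0.04, 0.0, -0.08] rot [0.01, 0.07, 0.01]
```

Emit:
step_arm([
  {"offset": [0.5,0,0],"rot": [0,0,0],"gripper": 1.7},
  {"offset": [1.5,0,0],"rot": [0,0,0],"gripper": 1.7},
  {"offset": [2.8,0,0],"rot": [0,0,0],"gripper": 1.7},
  {"offset": [4.2,0,0],"rot": [0,0,0],"gripper": 1.7},
  {"offset": [5.6,0,0],"rot": [0,0,0],"gripper": 1.7},
  {"offset": [7.0,0,0],"rot": [0,0,0],"gripper": 1.7},
  {"offset": [8.4,0,0],"rot": [0,0,0],"gripper": 1.7},
  {"offset": [9.8,0,0],"rot": [0,0,0],"gripper": 1.7},
  {"offset": [11,0,0],"rot": [0,0,0],"gripper": 1.7},
  {"offset": [11.8,0,0],"rot": [0,0,0],"gripper": 1.7},
  {"offset": [12.2,0,0],"rot": [0,0,0],"gripper": 1.7},
  {"offset": [12.2,0,0],"rot": [0,0,0],"gripper": 1.7},
])

```text
time_s: 9.95
eef_pos: [417.8, 267.6, 98.2]
ee_rot: [0.001, -0.007, 1.0, 0.0]
force: [0.7, 0.8, 8.9]
grip_width: 0.219
grip_force: 30.0
```

Emit:
step_arm([
  {"offset": [0,0,0],"rot": [0,0,0],"gripper": 1.8},
  {"offset": [0,0,0],"rot": [0,0,0],"gripper": 2.6},
  {"offset": [0,0,0],"rot": [0,0,0],"gripper": 4},
  {"offset": [0,0,0],"rot": [0,0,0],"gripper": 5},
  {"offset": [0,0,-2],"rot": [0,0,0],"gripper": 5},
  {"offset": [0,0,-6],"rot": [0,0,0],"gripper": 6},
  {"offset": [0,0,-10],"rot": [0,0,0],"gripper": 8.5},
  {"offset": [0,0,-12],"rot": [0,0,0],"gripper": 8.5},
  {"offset": [4,0,-12],"rot": [0,0,0],"gripper": 8.5},
  {"offset": [6,0,-12],"rot": [0,0,0],"gripper": 8.5},
  {"offset": [6,0,-12],"rot": [0,0,0],"gripper": 8.5},
])

```text
time_s: 11.05
eef_pos: [355.5, 266.5, 217.3]
ee_rot: [-0.001, -0.007, 1.0, -0.0]
force: [-0.4, 0.1, 0.1]
grip_width: 0.993
grip_force: 0.0
```

```bash
cat > car.py <<'E'
from h import *
go((515,269,130,90.75))
c=cap("top"); s=cap("scene")
for nm,cc in(("top",c),("scene",s)):
    g=cv2.inRange(cc["hsv"],np.array((35,60,30)),np.array((85,255,255))); r=cv2.inRange(cc["hsv"],np.array((0,150,60)),np.array((8,255,255)))
    P=cc["P"]; reg=((P[...,0]>380)&(P[...,0]<600)&(P[...,1]>220)&(P[...,1]<320)).astype(np.uint8)
    g=g*reg; r=r*reg
    n,l,st,ce=cv2.connectedComponentsWithStats(g); 
    if n>1:
        i=1+np.argmax(st[1:,4]); k=(l==i); v,u=np.nonzero(k); w=ray(cc,np.c_[u,v],30)[:,:2]; 
        (a,b),sz,an=cv2.minAreaRect(w.astype(np.float32)); print(nm,"board",a,b,sz,an,"n",len(u),"z",np.median(P[k][:,2]),"mean",w.mean(0))
    v,u=np.nonzero(r); 
    if len(u): print(nm,"knob",len(u),ray(cc,(u.mean(),v.mean()),45)[0])
save(s,"s2.png")
big=lambda c,x0,y0,x1,y1,n:cv2.resize(c["color"][y0:y1,x0:x1],None,fx=n,fy=n,interpolation=cv2.INTER_CUBIC)
a=big(c,140,210,270,340,3);b=big(s,380,220,515,350,3); H=min(a.shape[0],b.shape[0]); cv2.imwrite("pics/c2.png",np.hstack([a[:H],b[:H]])[...,::-1])
E
python3 car.py
```

```text
now [355.5 266.5 217.3] ang 90.84 z [-1.4e-03 -4.0e-04 -1.0e+00] t 11.05 F [-0.4  0.1  0.1] w 84.8 gf 0.0
(515, 269, 130, 90.75) off [-15.97, 0.02, 8.71] rot [-0.02, -0.08, 0.09]
top board 512.4762573242188 270.1014404296875 (95.04618835449219, 37.16054916381836) 3.897324800491333 n 477 z 21.824485804295826 mean [512.37413282 271.70512708]
top knob 75 [435.2781857 268.0969126  45.       ]
scene board 519.8587646484375 268.8750305175781 (91.14701080322266, 40.663570404052734) 1.0861051082611084 n 844 z 21.911105659485784 mean [521.47412153 270.01882172]
scene knob 137 [438.97523176 268.52212896  45.        ]
```

View pics/c2.png

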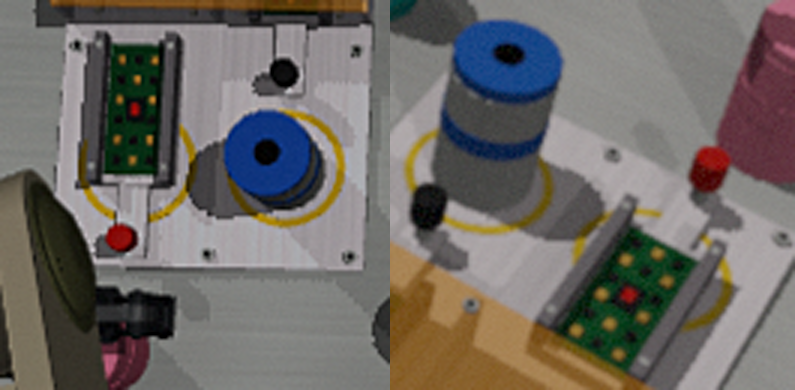

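Carrier is fully clear of the cover and straight. Next I go above it, then check the fingertip reach by depth.

Emit:
step_arm([
  {"offset": [-4,0,0],"rot": [0,0,0],"gripper": 6.6},
  {"offset": [-8,0,0],"rot": [0,0,0],"gripper": 6.6},
  {"offset": [-12,0,1],"rot": [0,0,0],"gripper": 6.6},
  {"offset": [-15,0,3],"rot": [0,0,0],"gripper": 6.6},
  {"offset": [-15.9,0.05,5],"rot": [0,0,0],"gripper": 6.6},
  {"offset": [-15.9,0.05,5.7],"rot": [0,0,0],"gripper": 6.6},
  {"offset": [-15.9,0.05,5.7],"rot": [0,0,0],"gripper": 6.6},
  {"offset": [-15.9,0.05,5.7],"rot": [0,0,0],"gripper": 6.6},
])

```text
time_s: 11.95
eef_pos: [516.4, 269.3, 161.2]
ee_rot: [0.0, -0.007, 1.0, 0.0]
force: [-0.4, 0.2, 0.3]
grip_width: 0.776
grip_force: 0.0
```

```bash
python3 - <<'E'
from h import *
go((514.5,269,83,90.75))
s=cap("scene"); p=sense()["eef_pos"]; P=s["P"]
m=(abs(P[...,0]-p[0])<25)&(abs(P[...,1]-p[1])<65)&(P[...,2]>60)&(P[...,2]<p[2])
z=P[m]; 
for a,b in((-65,0),(0,65)):
    q=z[(z[:,1]-p[1]>a)&(z[:,1]-p[1]<b)]; print(len(q),np.sort(q[:,2])[[0,3,8,15]].round(1),"tip reach",p[2]-np.sort(q[:,2])[4], q[q[:,2]<q[:,2].min()+12].mean(0))
E
```

```text
now [516.4 269.3 161.2] ang 90.78 z [ 8.e-04  3.e-04 -1.e+00] t 11.95 F [-0.4  0.2  0.3] w 66.2 gf 0.0
(514.5, 269, 83, 90.75) off [0.2, -0.03, 7.82] rot [0.01, 0.05, 0.03]
546 [ 94.2  97.4  98.7 100.2] tip reach 63.5976867399996 [524.34973274 232.78374224 101.34193283]
593 [ 97.1  99.4 100.9 103. ] tip reach 61.85729025677159 [526.35328739 308.49169401 104.3866719 ]
```

Emit:
step_arm([
  {"offset": [0.1,0,2],"rot": [0,0,0],"gripper": 7.6},
  {"offset": [0.1,0,5],"rot": [0,0,0],"gripper": 7.6},
  {"offset": [0.1,0,7],"rot": [0,0,0],"gripper": 7.6},
  {"offset": [0.1,0,8.1],"rot": [0,0,0],"gripper": 7.6},
  {"offset": [0.1,0,8.1],"rot": [0,0,0],"gripper": 7.6},
  {"offset": [0.1,0,8.1],"rot": [0,0,0],"gripper": 6.8},
  {"offset": [0.1,0,8.1],"rot": [0,0,0],"gripper": 6.3},
  {"offset": [0.1,0,8.1],"rot": [0,0,0],"gripper": 5.6},
  {"offset": [0.1,0,8.1],"rot": [0,0,0],"gripper": 5.6},
  {"offset": [0.1,0,8.1],"rot": [0,0,0],"gripper": 5.6},
  {"offset": [0.1,0,8.1],"rot": [0,0,0],"gripper": 5.6},
], squeeze=60)

```text
time_s: 13.1
eef_pos: [516.2, 269.3, 81.1]
ee_rot: [0.001, -0.007, 1.0, 0.0]
force: [-1.7, -1.8, 7.2]
grip_width: 0.693
grip_force: 66.7
```

```bash
python3 -c "
from h import *
go((604,-220,240,105.5))"
```

```text
now [516.2 269.3  81.1] ang 90.77 z [ 2.6e-03  6.0e-04 -1.0e+00] t 13.1 F [-1.7 -1.8  7.2] w 59.2 gf 66.7
(604, -220, 240, 105.5) off [-8.16, -49.04, -15.9] rot [0.01, 0.15, -14.73]
```

Emit:
step_arm([
  {"offset": [0,0,-1],"rot": [0,0,0],"gripper": 5.6},
  {"offset": [0,0,-4],"rot": [0,0,0],"gripper": 5.6},
  {"offset": [0,0,-8],"rot": [0,0,0],"gripper": 5.6},
  {"offset": [0,0,-11.5],"rot": [0,0,0],"gripper": 5.6},
  {"offset": [0,0,-13],"rot": [0,0,0],"gripper": 5.6},
  {"offset": [-0.3,-2,-13],"rot": [0,0,-1],"gripper": 5.6},
  {"offset": [-0.9,-5.5,-13],"rot": [0,0,-2],"gripper": 5.6},
  {"offset": [-1.5,-9.5,-13],"rot": [0,0,-3],"gripper": 5.6},
  {"offset": [-2.2,-13.8,-13],"rot": [0,0,-5],"gripper": 5.6},
  {"offset": [-2.9,-18.2,-13],"rot": [0,0,-7],"gripper": 5.6},
  {"offset": [-3.6,-22.5,-13],"rot": [0,0,-9],"gripper": 5.6},
  {"offset": [-4.2,-26.5,-13],"rot": [0,0,-10],"gripper": 5.6},
])

```text
time_s: 14.3
eef_pos: [560.9, 2.8, 209.9]
ee_rot: [0.0, -0.094, 0.996, 0.0]
force: [1.1, 1.6, -3.6]
grip_width: 0.691
grip_force: 66.5
```

```bash
python3 -c "
from h import *
go((599.7,-221.8,180,105.53))"
```

```text
now [560.9   2.8 209.9] ang 100.81 z [ 0.  0. -1.] t 14.3 F [ 1.1  1.6 -3.6] w 59.0 gf 66.5
(599.7, -221.8, 180, 105.53) off [0.4, -22.79, 2.99] rot [0.0, 0.0, -4.72]
```

Emit:
step_arm([
  {"offset": [0.1,-4,0],"rot": [0,0,-1],"gripper": 5.6},
  {"offset": [0.1,-8,0],"rot": [0,0,-2],"gripper": 5.6},
  {"offset": [0.2,-12,0],"rot": [0,0,-3],"gripper": 5.6},
  {"offset": [0.3,-16,0],"rot": [0,0,-4],"gripper": 5.6},
  {"offset": [0.4,-19.5,1],"rot": [0,0,-4.7],"gripper": 5.6},
  {"offset": [0.4,-22,3],"rot": [0,0,-4.7],"gripper": 5.6},
  {"offset": [0.4,-22.6,5.5],"rot": [0,0,-4.7],"gripper": 5.6},
  {"offset": [0.4,-22.7,7.4],"rot": [0,0,-4.7],"gripper": 5.6},
  {"offset": [0.4,-22.7,7.4],"rot": [0,0,-4.7],"gripper": 5.6},
  {"offset": [0.4,-22.7,7.4],"rot": [0,0,-4.7],"gripper": 5.6},
  {"offset": [0.4,-22.7,7.4],"rot": [0,0,-4.7],"gripper": 5.6},
])

```text
time_s: 15.4
eef_pos: [600.0, -219.0, 137.1]
ee_rot: [0.001, -0.135, 0.991, -0.001]
force: [0.6, -0.1, -3.5]
grip_width: 0.689
grip_force: 66.4
```

```bash
cat > fx.py <<'E'
import sys
from h import *
go((599.7,-221.8,96,105.53))
c=cap("top"); s=cap("scene")
big=lambda c,x0,y0,x1,y1,n:cv2.resize(c["color"][y0:y1,x0:x1],None,fx=n,fy=n,interpolation=cv2.INTER_CUBIC)
a=big(c,350,160,460,280,4);b=big(s,140,150,280,270,4)[:, :]; a=cv2.resize(a,(400,436)); b=cv2.resize(b,(400,343)); H=343
H=max(a.shape[0],b.shape[0]);b=np.pad(b,((0,H-b.shape[0]),(0,0),(0,0)))
cv2.imwrite("pics/"+sys.argv[1],np.hstack([a,b])[...,::-1])
E
python3 fx.py f1.png
```

```text
now [ 600.  -219.   137.1] ang 105.49 z [ 0.0021 -0.0012 -1.    ] t 15.4 F [ 0.6 -0.1 -3.5] w 58.8 gf 66.4
(599.7, -221.8, 96, 105.53) off [0.11, -0.26, 4.11] rot [-0.1, 0.1, -0.04]
```

View pics/f1.png

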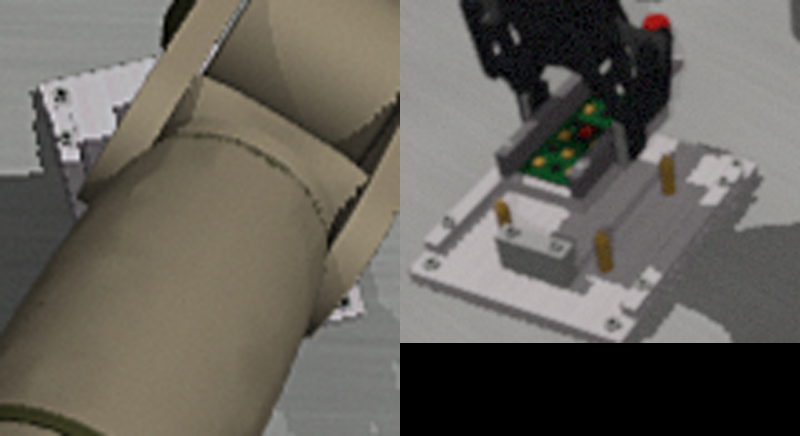

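Emit:
step_arm([
  {"offset": [0.1,-0.26,0.5],"rot": [0,0,0],"gripper": 5.6},
  {"offset": [0.1,-0.26,1.0],"rot": [0,0,0],"gripper": 5.6},
  {"offset": [0.1,-0.26,1.4],"rot": [0,0,0],"gripper": 5.6},
  {"offset": [0.1,-0.26,1.4],"rot": [0,0,0],"gripper": 5.6},
  {"offset": [0.1,-0.26,1.4],"rot": [0,0,0],"gripper": 5.6},
])

```text
time_s: 16.0
eef_pos: [599.3, -221.8, 121.3]
ee_rot: [-0.0, -0.135, 0.991, 0.0]
force: [0.4, -0.4, -3.8]
grip_width: 0.692
grip_force: 66.6
```

```bash
python3 - <<'E'
from h import *
go((599.7,-221.8,96,105.53))
s=cap("scene")
t=np.array([[100,202],[203,233],[267,157]])/2.857+[140,150]-.3
print("pin tips scene",ray(s,t,45).round(1).tolist(),"expected fx +42/+37.5.. ")
cv2.imwrite("pics/f2.png",cv2.resize(s["color"][170:250,160:260],None,fx=7,fy=7,interpolation=cv2.INTER_CUBIC)[...,::-1])
E
```

```text
now [ 599.3 -221.8  121.3] ang 105.46 z [-2.e-04  1.e-04 -1.e+00] t 16.0 F [ 0.4 -0.4 -3.8] w 59.1 gf 66.6
(599.7, -221.8, 96, 105.53) off [-0.04, -0.02, 2.53] rot [0.01, -0.01, -0.07]
pin tips scene [[657.2, -245.1, 45.0], [635.8, -171.4, 45.0], [555.8, -193.6, 45.0]] expected fx +42/+37.5..
```

View pics/f2.png

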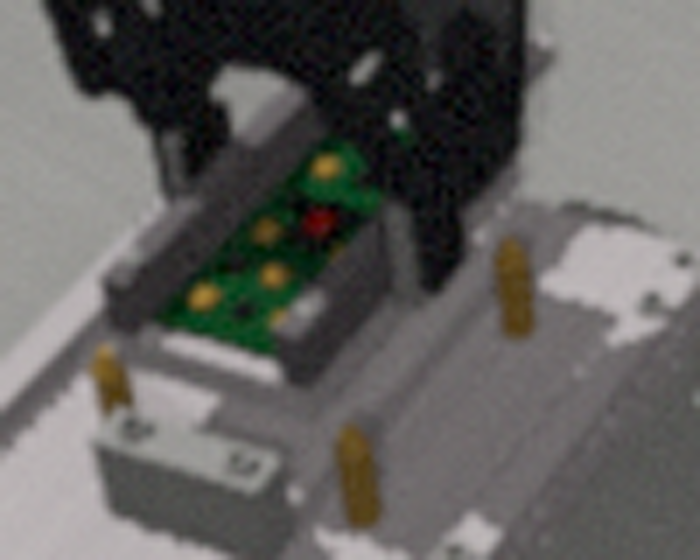

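Emit:
step_arm([
  {"offset": [0,0.04,0.3],"rot": [0,0,0],"gripper": 5.6},
  {"offset": [0,0.04,0.6],"rot": [0,0,0],"gripper": 5.6},
  {"offset": [0,0.04,0.8],"rot": [0,0,0],"gripper": 5.6},
  {"offset": [0,0.04,1.0],"rot": [0,0,0],"gripper": 5.6},
  {"offset": [0,0.04,1.2],"rot": [0,0,0],"gripper": 5.6},
  {"offset": [0,0.04,1.2],"rot": [0,0,0],"gripper": 5.6},
  {"offset": [0,0.04,1.2],"rot": [0,0,0],"gripper": 5.6},
])

```text
time_s: 16.75
eef_pos: [599.2, -221.4, 109.4]
ee_rot: [0.0, -0.135, 0.991, 0.0]
force: [-0.2, 0.1, -3.5]
grip_width: 0.69
grip_force: 66.6
```

Emit:
step_arm([
  {"offset": [0,0,0.3],"rot": [0,0,0],"gripper": 5.6},
  {"offset": [0,0,0.6],"rot": [0,0,0],"gripper": 5.6},
  {"offset": [0,0,0.9],"rot": [0,0,0],"gripper": 5.6},
  {"offset": [0,0,1.1],"rot": [0,0,0],"gripper": 5.6},
  {"offset": [0,0,1.2],"rot": [0,0,0],"gripper": 5.6},
  {"offset": [0,0,1.3],"rot": [0,0,0],"gripper": 5.6},
  {"offset": [0,0,1.3],"rot": [0,0,0],"gripper": 5.6},
  {"offset": [0,0,1.3],"rot": [0,0,0],"gripper": 5.6},
])

```text
time_s: 17.55
eef_pos: [599.2, -221.4, 96.5]
ee_rot: [0.0, -0.135, 0.991, -0.0]
force: [-0.6, 0.1, -4.4]
grip_width: 0.691
grip_force: 66.6
```

Emit:
step_arm([
  {"offset": [0,0,0.05],"rot": [0,0,0],"gripper": 5.6},
  {"offset": [0,0,0.1],"rot": [0,0,0],"gripper": 5.6},
  {"offset": [0,0,0.15],"rot": [0,0,0],"gripper": 5.6},
  {"offset": [0,0,0.17],"rot": [0,0,0],"gripper": 5.6},
  {"offset": [0,0,0.17],"rot": [0,0,0],"gripper": 5.6},
  {"offset": [0,0,0.17],"rot": [0,0,0],"gripper": 5.6},
])

```text
time_s: 18.15
eef_pos: [599.2, -221.4, 95.1]
ee_rot: [0.0, -0.135, 0.991, -0.0]
force: [-3.2, 0.8, 4.0]
grip_width: 0.694
grip_force: 67.2
```

Emit:
step_arm([
  {"offset": [0,0,0],"rot": [0,0,0],"gripper": 5.6},
  {"offset": [-0.1,0,0],"rot": [0,0,0],"gripper": 5.6},
  {"offset": [-0.2,0,0],"rot": [0,0,0],"gripper": 5.6},
  {"offset": [-0.3,0,0],"rot": [0,0,0],"gripper": 5.6},
  {"offset": [-0.4,0,0],"rot": [0,0,0],"gripper": 5.6},
  {"offset": [-0.4,0,0],"rot": [0,0,0],"gripper": 5.6},
], squeeze=30)

```text
time_s: 18.75
eef_pos: [603.0, -220.8, 95.1]
ee_rot: [-0.0, -0.135, 0.991, -0.0]
force: [-4.4, -1.5, 3.8]
grip_width: 0.691
grip_force: 67.6
```

Emit:
step_arm([
  {"offset": [-0.1,0,0],"rot": [0,0,0],"gripper": 5.7},
  {"offset": [-0.15,0,0],"rot": [0,0,0],"gripper": 5.7},
  {"offset": [-0.2,0,0],"rot": [0,0,0],"gripper": 5.7},
  {"offset": [-0.2,0,0],"rot": [0,0,0],"gripper": 5.7},
])

```text
time_s: 19.15
eef_pos: [604.8, -220.4, 95.1]
ee_rot: [-0.0, -0.135, 0.991, -0.0]
force: [-5.3, -0.9, 4.3]
grip_width: 0.687
grip_force: 67.7
```

Emit:
step_arm([
  {"offset": [-0.1,0,0],"rot": [0,0,0],"gripper": 5.7},
  {"offset": [-0.15,0,0],"rot": [0,0,0],"gripper": 5.7},
  {"offset": [-0.2,0,0],"rot": [0,0,0],"gripper": 5.7},
  {"offset": [-0.2,0,0],"rot": [0,0,0],"gripper": 5.7},
])

```text
time_s: 19.55
eef_pos: [606.0, -220.1, 95.1]
ee_rot: [-0.001, -0.134, 0.991, -0.0]
force: [-12.0, -3.2, 7.4]
grip_width: 0.692
grip_force: 67.9
```

Emit:
step_arm([
  {"offset": [-0.05,0,0],"rot": [0,0,0],"gripper": 5.7},
  {"offset": [-0.1,0,0],"rot": [0,0,0],"gripper": 5.7},
  {"offset": [-0.1,0,0],"rot": [0,0,0],"gripper": 5.7},
  {"offset": [-0.1,0,0],"rot": [0,0,0],"gripper": 5.7},
])

```text
time_s: 19.95
eef_pos: [606.1, -220.1, 95.1]
ee_rot: [-0.003, -0.134, 0.991, -0.0]
force: [-18.5, -2.3, 10.2]
grip_width: 0.691
grip_force: 68.3
```

Emit:
step_arm([
  {"offset": [0.1,0,0],"rot": [0,0,0],"gripper": 5.8},
  {"offset": [0.1,0,0],"rot": [0,0,0],"gripper": 6.4},
  {"offset": [0.1,0,0],"rot": [0,0,0],"gripper": 7.2},
  {"offset": [0.1,0,0],"rot": [0,0,0],"gripper": 7.2},
  {"offset": [0.1,0,0],"rot": [0,0,0],"gripper": 7.2},
  {"offset": [0.1,0,-2],"rot": [0,0,0],"gripper": 7.2},
  {"offset": [0.1,0,-6],"rot": [0,0,0],"gripper": 8},
  {"offset": [0.1,0,-10],"rot": [0,0,0],"gripper": 8.5},
  {"offset": [2,0,-13.5],"rot": [0,0,2],"gripper": 8.5},
  {"offset": [6,0,-14],"rot": [0,0,4],"gripper": 8.5},
  {"offset": [11,0,-14],"rot": [0,0,7],"gripper": 8.5},
  {"offset": [16,0,-14],"rot": [0,0,10],"gripper": 8.5},
])

```text
time_s: 21.15
eef_pos: [452.1, -261.6, 234.9]
ee_rot: [0.0, -0.047, 0.999, -0.0]
force: [0.1, -0.7, 0.1]
grip_width: 0.993
grip_force: 0.0
```

```bash
python3 - <<'E'
from h import *
go((321,-249.1,220,90.75))
c=cap("top"); s=cap("scene")
a=cv2.resize(c["color"][160:280,350:460],(440,480),interpolation=cv2.INTER_CUBIC);b=cv2.resize(s["color"][150:270,150:240],(360,480),interpolation=cv2.INTER_CUBIC)
cv2.imwrite("pics/f3.png",np.hstack([a,b])[...,::-1])
P=s["P"]; m=(abs(P[...,0]-321)<45)&(abs(P[...,1]+249)<45)&(abs(P[...,2]-98)<5); print(P[m].mean(0),m.sum(),cv2.minEnclosingCircle(P[m][:,:2].astype(np.float32)))
E
```

```text
now [ 452.1 -261.6  234.9] ang 95.4 z [ 7.e-04 -8.e-04 -1.e+00] t 21.15 F [ 0.1 -0.7  0.1] w 84.8 gf 0.0
(321, -249.1, 220, 90.75) off [12.94, 2.48, 1.48] rot [-0.05, 0.04, 4.65]
[ 325.47861605 -246.74976142   97.14892088] 335 ((322.9790954589844, -248.4207000732422), 31.880802154541016)
```

View pics/f3.png

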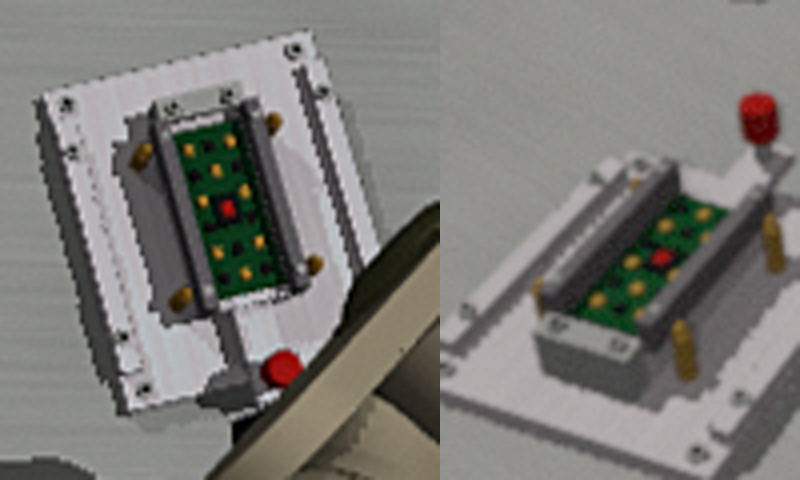

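The carrier sits flat between the pins, against the stop, with its knob towards the open end. Next I fetch the white pot.

Emit:
step_arm([
  {"offset": [4,0.8,0],"rot": [0,0,1.5],"gripper": 8.5},
  {"offset": [8,1.6,0],"rot": [0,0,3],"gripper": 8.5},
  {"offset": [11,2.3,0],"rot": [0,0,4.6],"gripper": 8.5},
  {"offset": [12.2,2.5,1.5],"rot": [0,0,4.6],"gripper": 8.5},
  {"offset": [12.2,2.5,1.5],"rot": [0,0,4.6],"gripper": 8.5},
  {"offset": [12.2,2.5,1.5],"rot": [0,0,4.6],"gripper": 8.5},
])

```text
time_s: 21.85
eef_pos: [330.6, -248.8, 220.2]
ee_rot: [0.0, -0.008, 1.0, -0.0]
force: [1.0, -0.1, 0.4]
grip_width: 0.998
grip_force: 0.0
```

```bash
python3 -c "
from h import *
go((321,-249.1,125.6,90.75))"
```

```text
now [ 330.6 -248.8  220.2] ang 90.87 z [ 6.e-04 -6.e-04 -1.e+00] t 21.85 F [ 1.  -0.1  0.4] w 85.2 gf 0.0
(321, -249.1, 125.6, 90.75) off [0.96, -0.01, 9.46] rot [-0.03, 0.04, 0.12]
```

Emit:
step_arm([
  {"offset": [0.9,0,2],"rot": [0,0,0],"gripper": 8.5},
  {"offset": [0.9,0,6],"rot": [0,0,0],"gripper": 8.5},
  {"offset": [0.9,0,8.5],"rot": [0,0,0],"gripper": 8.5},
  {"offset": [0.9,0,9.4],"rot": [0,0,0],"gripper": 8.5},
  {"offset": [0.9,0,9.4],"rot": [0,0,0],"gripper": 7.5},
  {"offset": [0.9,0,9.4],"rot": [0,0,0],"gripper": 6.6},
  {"offset": [0.9,0,9.4],"rot": [0,0,0],"gripper": 6.2},
  {"offset": [0.9,0,9.4],"rot": [0,0,0],"gripper": 5.5},
  {"offset": [0.9,0,9.4],"rot": [0,0,0],"gripper": 5.5},
  {"offset": [0.9,0,9.4],"rot": [0,0,0],"gripper": 5.5},
  {"offset": [0.9,0,9.4],"rot": [0,0,0],"gripper": 5.5},
], squeeze=40)

```text
time_s: 22.95
eef_pos: [321.3, -249.0, 127.0]
ee_rot: [0.001, -0.008, 1.0, -0.001]
force: [0.5, 2.0, 6.4]
grip_width: 0.694
grip_force: 42.0
```

```bash
python3 -c "
from h import *
go((474,268.5,255,90.75))"
```

```text
now [ 321.3 -249.   127. ] ang 90.87 z [ 0.0017 -0.002  -1.    ] t 22.95 F [0.5 2.  6.4] w 59.3 gf 42.0
(474, 268.5, 255, 90.75) off [-16.07, 51.48, -12.88] rot [-0.12, 0.1, 0.12]
```

Pot gripped (bench level at TCP z = 127, so the apron is at about 135). Lift and carry back.

Emit:
step_arm([
  {"offset": [0,0,-2],"rot": [0,0,0],"gripper": 5.5},
  {"offset": [0,0,-6],"rot": [0,0,0],"gripper": 5.5},
  {"offset": [0,0,-10],"rot": [0,0,0],"gripper": 5.5},
  {"offset": [0,0,-13],"rot": [0,0,0],"gripper": 5.5},
  {"offset": [-0.8,2.6,-13.5],"rot": [0,0,0],"gripper": 5.5},
  {"offset": [-2,6.5,-13.5],"rot": [0,0,0],"gripper": 5.5},
  {"offset": [-3.3,10.7,-13.5],"rot": [0,0,0],"gripper": 5.5},
  {"offset": [-4.7,15,-13.5],"rot": [0,0,0],"gripper": 5.5},
  {"offset": [-6,19.3,-13.5],"rot": [0,0,0],"gripper": 5.5},
  {"offset": [-7.4,23.6,-13.5],"rot": [0,0,0],"gripper": 5.5},
  {"offset": [-8.7,28,-13.5],"rot": [0,0,0],"gripper": 5.5},
  {"offset": [-10,32,-13.5],"rot": [0,0,0],"gripper": 5.5},
])

```text
time_s: 24.15
eef_pos: [416.0, 75.1, 261.5]
ee_rot: [0.001, -0.008, 1.0, -0.0]
force: [2.7, -1.4, -1.6]
grip_width: 0.698
grip_force: 44.4
```

```bash
python3 -c "
from h import *
go((474,268.5,255,90.75))"
```

```text
now [416.   75.1 261.5] ang 90.9 z [ 1.4e-03 -1.0e-04 -1.0e+00] t 24.15 F [ 2.7 -1.4 -1.6] w 59.6 gf 44.4
(474, 268.5, 255, 90.75) off [-6.11, 19.24, 0.66] rot [-0.01, 0.08, 0.15]
```

Emit:
step_arm([
  {"offset": [-1.3,4,0],"rot": [0,0,0],"gripper": 5.5},
  {"offset": [-2.5,8,0],"rot": [0,0,0],"gripper": 5.5},
  {"offset": [-3.8,12,0],"rot": [0,0,0],"gripper": 5.5},
  {"offset": [-5,16,0],"rot": [0,0,0],"gripper": 5.5},
  {"offset": [-5.8,18.5,0],"rot": [0,0,0],"gripper": 5.5},
  {"offset": [-6,19.1,2],"rot": [0,0,0],"gripper": 5.5},
  {"offset": [-6,19.1,5],"rot": [0,0,0],"gripper": 5.5},
  {"offset": [-6,19.1,8],"rot": [0,0,0],"gripper": 5.5},
  {"offset": [-6,19.1,10],"rot": [0,0,0],"gripper": 5.5},
  {"offset": [-6,19.1,11],"rot": [0,0,0],"gripper": 5.5},
  {"offset": [-6,19.1,11],"rot": [0,0,0],"gripper": 5.5},
  {"offset": [-6,19.1,11],"rot": [0,0,0],"gripper": 5.5},
])

```text
time_s: 25.35
eef_pos: [473.5, 265.0, 151.9]
ee_rot: [0.001, -0.008, 1.0, 0.0]
force: [0.1, -0.1, -1.9]
grip_width: 0.691
grip_force: 44.3
```

```bash
python3 -c "
from h import *
go((474,268.5,135,90.75))"
```

```text
now [473.5 265.  151.9] ang 90.86 z [ 1.6e-03  5.0e-04 -1.0e+00] t 25.35 F [ 0.1 -0.1 -1.9] w 59.0 gf 44.3
(474, 268.5, 135, 90.75) off [-0.05, 0.35, 1.69] rot [0.03, 0.09, 0.11]
```

Emit:
step_arm([
  {"offset": [-0.05,0.35,0.6],"rot": [0,0,0],"gripper": 5.5},
  {"offset": [-0.05,0.35,1.1],"rot": [0,0,0],"gripper": 5.5},
  {"offset": [-0.05,0.35,1.4],"rot": [0,0,0],"gripper": 5.5},
  {"offset": [-0.05,0.35,1.5],"rot": [0,0,0],"gripper": 5.5},
  {"offset": [-0.05,0.35,1.6],"rot": [0,0,0],"gripper": 5.5},
  {"offset": [-0.05,0.35,1.7],"rot": [0,0,0],"gripper": 5.5},
  {"offset": [-0.05,0.35,1.75],"rot": [0,0,0],"gripper": 5.5},
  {"offset": [-0.05,0.35,1.75],"rot": [0,0,0],"gripper": 5.5},
])

```text
time_s: 26.15
eef_pos: [473.6, 268.4, 135.1]
ee_rot: [0.0, -0.008, 1.0, -0.0]
force: [-6.8, -3.3, 16.0]
grip_width: 0.696
grip_force: 46.1
```

Emit:
step_arm([
  {"offset": [0,0,-0.07],"rot": [0,0,0],"gripper": 5.6},
  {"offset": [0,0,-0.07],"rot": [0,0,0],"gripper": 6.2},
  {"offset": [0,0,-0.07],"rot": [0,0,0],"gripper": 7},
  {"offset": [0,0,-0.07],"rot": [0,0,0],"gripper": 8},
  {"offset": [0,0,-0.07],"rot": [0,0,0],"gripper": 8.5},
  {"offset": [0,0,-2],"rot": [0,0,0],"gripper": 8.5},
  {"offset": [0,0,-6],"rot": [0,0,0],"gripper": 8.5},
  {"offset": [0,0,-10],"rot": [0,0,0],"gripper": 8.5},
  {"offset": [0,4,-14],"rot": [0,0,0],"gripper": 8.5},
  {"offset": [4,8,-16],"rot": [0,0,0],"gripper": 8.5},
  {"offset": [8,12,-16],"rot": [0,0,0],"gripper": 8.5},
  {"offset": [8,12,-16],"rot": [0,0,0],"gripper": 8.5},
])

```text
time_s: 27.35
eef_pos: [389.2, 389.4, 294.1]
ee_rot: [0.0, -0.009, 1.0, 0.001]
force: [-0.0, -0.1, 0.3]
grip_width: 0.999
grip_force: 0.0
```

Emit:
step_arm([
  {"offset": [4,4,0],"rot": [0,0,0],"gripper": 8.5},
  {"offset": [8,8,0],"rot": [0,0,0],"gripper": 8.5},
  {"offset": [12,11,0],"rot": [0,0,0],"gripper": 8.5},
  {"offset": [12,11,0],"rot": [0,0,0],"gripper": 8.5},
  {"offset": [12,11,0],"rot": [0,0,0],"gripper": 8.5},
])

```text
time_s: 27.85
eef_pos: [268.8, 496.1, 293.1]
ee_rot: [-0.0, -0.009, 1.0, -0.0]
force: [-0.0, 0.4, -0.7]
grip_width: 0.99
grip_force: 0.0
```

```bash
python3 - <<'E'
from h import *
go()
c=cap("top"); s=cap("scene"); cv2.imwrite("pics/end.png",np.hstack([cv2.resize(c["color"][150:340,140:320],(400,422)),cv2.resize(s["color"][130:365,145:545],(400,235))[:, :] if 0 else cv2.copyMakeBorder(cv2.resize(s["color"][130:365,145:545],(400,235)),0,187,0,0,0)])[...,::-1])
E
```

```text
now [268.8 496.1 293.1] ang 91.03 z [-1.e-04 -2.e-04 -1.e+00] t 27.85 F [-0.   0.4 -0.7] w 84.6 gf 0.0
```

View pics/end.png

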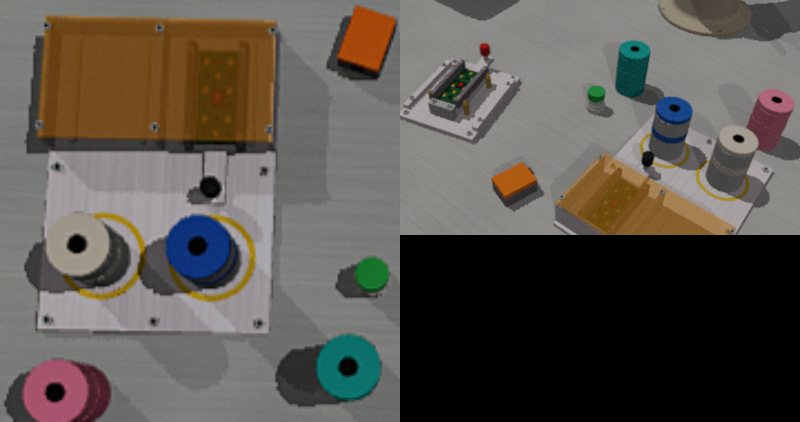

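The white pot stands upright in its ring and the carrier is home on the fixture. The other things have not moved.

```bash
python3 -c "
from rig import *
print(finish_job())"
```

```text
the job is handed in; nothing more can be done
None
```

The red-knob carrier is home against the fixture's steel stop, the white pot is back upright in its yellow ring, and the job was handed in at about 28 s; the hand-in gave no verdict.

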